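Load the pop-out tray of a pad press

ROBOT

A 7-joint arm with a two-finger parallel gripper is mounted at the origin on the work surface. World frame = base frame: x ahead of the robot, y to its left, z up, the work surface at z = 0. Lengths are in m, angles in rad, forces in N, time in s.
With the tool pointing down it reaches from about 0.35 to 0.9 m from the base axis. Payload 8.1 kg.
Tool frame: the origin (TCP) lies at the very end of the fingers, on their centre line; the grasp point (between the pads) lies 19 mm behind it; z points along the fingers, y is the line along which they close (so a half turn about z gives the same grasp; the last joint's range is limited). The gripper opens to 92 mm and grips with 3 to 60 N. Pads are 19 mm wide; open, the fingers measure 130 mm over their backs; the gripper's body (75 mm by 190 mm) begins 47 mm behind the grasp point.
Start: joints at [1.095, 0.434, 0.025, 1.573, -0.012, 1.134, -0.075], TCP at [0.228, -0.582, 0.227] pointing down, gripper open.
Joint ranges: [-2.62, 2.62], [-0.44, 2.09], [-1.27, 1.32], [0.08, 2.57], [-1.32, 4.46], [0.12, 2], [-2.74, 2.74]. Speed limits (rad/s): [2.22, 2.22, 3.01, 3.01, 3.14, 3.14, 3.14].

INTERFACE

Orientations are given as a rotation vector (axis times angle).
In Python, from cell import arm gives the robot as it stands.
- The arm moves only by the tool drive_tool, never from a script. Its argument "targets" is a list of rows, each a list of 7 numbers: the turn, a rotation vector about the world's x, y, z in units of 5 degrees (1.0 is 5 degrees), then the shift along the world's x, y, z in units of 40 mm (1.0 is 40 mm), then the opening, from 0 (shut) to 1 (fully open). In form: [[wx, wy, wz, dx, dy, dz, fingers], ...]. A call has 1 to 5 rows; each row is the pose to reach, as a shift and turn from the pose commanded when the call began; what a row does not reach only later rows make up. A row lasts 1/10 s, in which the tool goes at most 50 mm and 8.59 degrees, less where a joint would pass 70% of its speed; a pose out of reach is approached as far as the arm can. A call with a gripper value outside its range is refused whole. The fingers move at their own pace and stop on an object; "force" is the grip in N (left out, the last holds). Time passes only in rows, so rows that repeat a pose let the fingers close. It gives the time, the measured TCP pose, the force, the opening and the grip force at its end, in the units of the state.
- arm.observe(): the state, without advancing time (a new reading comes with each control period).
- arm.get_image(name): name is "side" or "top" or "wrist"; returns a dict with "pixels" (480x640x3 uint8, red, green, blue), "intrinsics" (3x3 intrinsics, pixels), "rvec" (rotation vector, rad) and "tvec" (3), from world to camera coordinates, as OpenCV has them; the wrist camera has in their place "mount" (4x4, takes a point from camera to tool coordinates, whose origin is the TCP and whose axes are the flange's). Camera axes: x right, y down, z forward; pixel columns grow to the right and rows downward; lengths in m; the calibration is good to about 2 mm. A picture is of the moment at which its call begins: read the wrist's pose just before it. There is no depth.
- arm.sign_off(): hands the job in; it is judged then, once.
The state is a dict: "clock": time; "joints": joint angles; "dq": joint speeds; "joint_efforts": joint torques, N m; "position": TCP position; "ee_rot": TCP orientation; "force": force on the tool from outside, world axes, zero at the start; "ft_torque": the same for the moment, N m; "width": opening from 0.0 (shut) to 1.0 (fully open); "gripper_force": force on a finger pad.
Only numpy, scipy, OpenCV 4.12 (cv2) and the standard library are available. Lean on these libraries where they do the work, as an engineer would, in place of code of your own. Each camera call takes 0.05 s, during which the arm holds its last target. There are 200 camera calls.

TASK

Press the red button on the green press so that its tray pops out, set the single loose black box with the white pad (not those in the finished rows) down upright in the tray's nest, and push the tray home by its orange front until it clicks and stays shut. Press and push gently: never more than about 20 N on the machine, and stop pushing at the click (no leaning on the shut tray with more than about 10 N). Set the box down rather than dropping it, and leave the other things where they are.

Things in the scene. Friction and masses are not known exactly. Their poses are not given: they have to be found in the camera images.
- press: Fixed green bench press, 160 deep (x) by 130 wide (y), roof top 78 above the bench; an aluminium cylinder (52 across) stands on the roof's rear half up to 123, plus a 10 mm stub on it. Origin: centre of its underside, on the bench. +x points into the machine, the way the tray goes home; the tray comes out towards -x; z up. The press stands at a different place and yaw each time.
- release_top (a point): Centre of the top of the red release button (32 across, on the press's roof 25 in front of its middle, top 92 above the bench when up). It is pressed straight down, 7 mm at most.
- release (a joint): How far the button is down, m: 0 up, 0.007 at its stiff rubber stop, where the force climbs steeply. Sprung: 3 N to start, about 8 to 10 N at 4 to 5 mm, where the latch lets go and the tray springs out. The button carries the latch's catch: as the tray is pushed home over its last 10 mm the button dips by itself by 3.5 mm, and jumps back up to 0 when the latch clicks.
- tray (a joint): How far the tray is out, m: 0 latched shut, 0.085 fully out, -0.001 stiff rubber stop just beyond shut, where the force climbs steeply. A spring pushes it out with 2 N (out) to 4 N (shut). From about 10 mm out the catch resists too: the push needed climbs steadily to about 15 N at 2 mm out, then falls suddenly as the catch snaps up: that is the click. A tray that has not clicked springs out again when let go.
- tray_front (a point): Centre of the outer face of the tray's orange front panel (116 wide, 34 high, 8 thick, from 8 to 42 above the bench). Axes as the press. When shut, the panel's back rests against the press's front face.
- nest (a point): Centre of the floor of the tray's square nest, 10 above the bench, 46 behind the panel's outer face. Axes as the press. Nest 62 by 62 inside, walls 8 high and 6 thick. Inside the shut press until the tray is out; fully out, the nest lies wholly clear in front of the press. It moves with the tray.
- box_mid (a point): Centre (half-way up) of the loose black gift box with a white pad in its top: 56 by 56 by 40 high, about 70 g. Axes along its sides, z up. Stands on the bench, to left or right of the press.
- glue_jar: Bystander: upright jar with a white lid, 56 across, 70 high. Origin: centre of its underside.
- tape_roll: Bystander: blue roll of tape lying flat, 72 across, 30 high. Origin: centre of its underside.
- wood_block: Bystander: wooden pressing block 75 by 50 by 38 high with a dark knob up to 61. Origin: centre of its underside.
Not all that is in view belongs to the job. There is more than one size of the press; the job needs the largest.

How it is judged:
By the outcome, as a careful person would: the job done as asked, in the order asked, and still so for the second after the job is handed in, with the robot touching nothing.
It also fails if it takes over 70 s, if anything falls off the work surface, if the arm or the gripper's body presses on something with over 40 N, if the wrist force passes 120 N, or if a joint passes its speed limit or range.

## Working session

There is one attempt and no reset: what is moved stays moved. The work goes in short steps, Python scripts to look and compute and a tool call to move; the robot and the scene stay as the last step left them, time stands still between calls to the robot, and variables do not carry over. Pictures are saved under pics/ and viewed, at most 10 in all, crops included, and the job is handed in when it is done.

Besides the shell and the picture viewer there is one more tool, called after "Call:" as name([rows], argument=value, ...), one row to a line, values as JSON. drive_tool: Moves the arm, as the interface text tells. Its arguments: {"type":"object","properties":{"targets":{"type":"array"},"force":{"type":"number"}},"required":["targets"]}

```bash
mkdir -p pics; python3 - <<'E'
from cell import arm
import cv2,numpy as np,pickle
d={}
for n in ("top","side"):
    i=arm.get_image(n); d[n]=i
    cv2.imwrite(f"pics/{n}0.png",i["pixels"][:,:,::-1])
    R=cv2.Rodrigues(np.array(i["rvec"]))[0]; print(n,-R.T@np.array(i["tvec"]).ravel(),R[2],np.array(i["intrinsics"])[0])
pickle.dump(d,open("im0.pkl","wb"))
s=arm.observe();print(s)
E
```

```text
top [0.57655626 0.0104654  1.02274102] [ 0.06989817  0.00565009 -0.99753813] [516.47410487   0.         319.08783556]
side [ 0.4724132  -0.86361367  0.73115794] [ 0.15305157  0.7892706  -0.59466556] [513.05368285   0.         318.26424678]
{'clock': 0.1, 'joints': array([ 1.09539041,  0.43514315,  0.0250145 ,  1.57400142, -0.011614  ,
        1.13398236, -0.07511035]), 'dq': array([-8.08941159e-04, -1.53953097e-03,  1.20795029e-03, -2.59725241e-03,
       -3.75288582e-05, -4.09877171e-04, -1.02824339e-03]), 'joint_efforts': array([ 2.72914876e-03, -6.69128752e+01,  9.87849087e-01, -3.15149117e+01,
       -6.05961587e-02,  3.73395346e-02,  4.97660733e-05]), 'position': array([ 0.22741329, -0.58167538,  0.22603203]), 'ee_rot': array([-3.08589584e+00, -5.81780114e-01,  6.04686257e-04]), 'force': array([ 0.45319689, -0.3401046 ,  0.43820122]), 'ft_torque': array([-0.04322997, -0.0116102 ,  0.00097033]), 'gripper_force': 0.0, 'width': 0.9988075942413877}
```

View pics/top0.png

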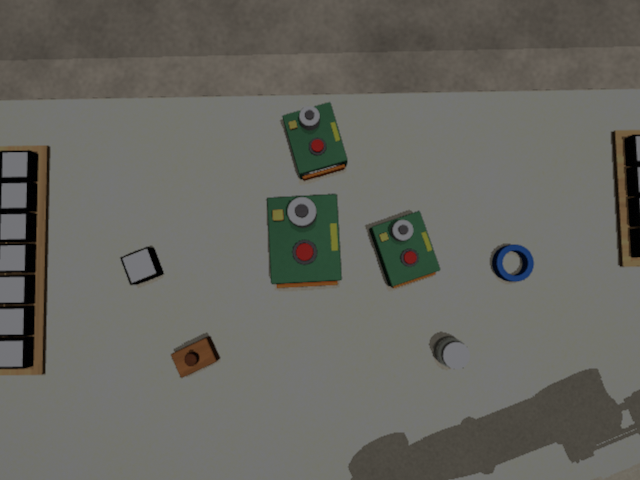

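View pics/side0.png

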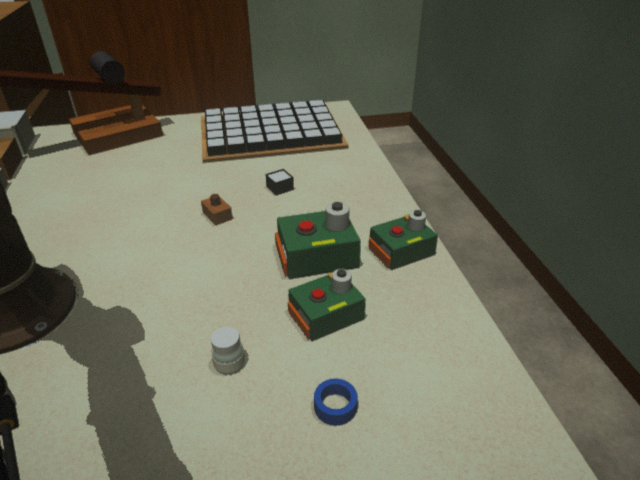

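Top view: the candidates for the press are the large one at (304,240), a small one at (315,140) and another small one at (404,249). I choose the largest, with its red button at (305,252). The candidates for the box are the loose one at (141,265) and the finished rows at (12,260) on the left and (630,200) on the right. I choose the loose one. The side view agrees: press at (318,240), loose box at (280,181).

```bash
cat > h.py <<'E'
import cv2,numpy as np
def ray(im,uv,z):
    R=cv2.Rodrigues(np.array(im["rvec"]))[0]; t=np.array(im["tvec"]).ravel(); c=-R.T@t
    uv=np.atleast_2d(uv).astype(float); d=np.c_[uv,np.ones(len(uv))]@np.linalg.inv(np.array(im["intrinsics"])).T@R
    return c+d*((z-c[2])/d[:,2])[:,None]
def comps(mask,amin=20):
    n,l,s,c=cv2.connectedComponentsWithStats(mask.astype(np.uint8))
    return [(l==k,s[k],c[k]) for k in range(1,n) if s[k,4]>=amin]
def rect(im,m,z):
    cs,_=cv2.findContours(m.astype(np.uint8),cv2.RETR_EXTERNAL,cv2.CHAIN_APPROX_NONE)
    c=max(cs,key=len)[:,0]; p=ray(im,c,z)[:,:2]
    r=cv2.minAreaRect((p*1000).astype(np.float32)); return r
def hsv(im): return cv2.cvtColor(im["pixels"],cv2.COLOR_RGB2HSV)
E
python3 - <<'E'
import pickle; from h import *
d=pickle.load(open("im0.pkl","rb"))
for n in ("top","side"):
    im=d[n];H=hsv(im);h,s,v=H[...,0].astype(int),H[...,1].astype(int),H[...,2].astype(int)
    red=((h<4)|(h>174))&(s>190)&(v>80)
    grn=(h>45)&(h<85)&(s>110)
    org=(h>=6)&(h<14)&(s>190)&(v>100)
    print(n)
    for nm,m,z,a in (("red",red,.092,40),("green",grn,.078,800),("orange",org,.04,40)):
        for k,st,c in comps(m,a): print(nm,st,c.round(1),ray(im,c,z)[0].round(4),[np.round(q,1) for q in rect(im,k,z)])
    x0,y0,x1,y1=(110,240,172,292) if n=="top" else (255,165,305,200)
    sub=np.zeros_like(red);sub[y0:y1,x0:x1]=1
    for nm,m,z in (("pad",sub&(v>100)&(s<35),.04),("black",sub&(v<60),.04),("boxall",sub&((v<60)|(v>100)&(s<30)),.04)):
        for k,st,c in comps(m,40): print(nm,st,c.round(1),ray(im,c,z)[0].round(4),[np.round(q,1) for q in rect(im,k,z)])
    if n=="top": cv2.imwrite("pics/crop1.png",cv2.resize(im["pixels"][180:300,100:360,::-1],None,fx=3,fy=3,interpolation=cv2.INTER_CUBIC))
E
```

```text
top
red [312 140  11  12 103] [317.  145.3] [0.8135 0.0167 0.092 ] [array([813.2,  16.6]), array([18.3, 20.4]), np.float64(89.0)]
red [296 243  17  17 212] [304.1 251.6] [0.6194 0.0432 0.092 ] [array([619.6,  43.3]), array([29.1, 27.9]), np.float64(17.5)]
red [404 252  12  11 106] [409.6 257.2] [ 0.6061 -0.1466  0.092 ] [array([ 606.4, -146.4]), array([19.8, 18. ]), np.float64(89.0)]
pad [ 110  240   62   52 1998] [139.7 265.4] [0.6008 0.3586 0.04  ] [array([600.9, 357.3]), array([118.8,  97.1]), np.float64(89.0)]
pad [123 250  32  32 651] [138.7 265.2] [0.6012 0.3605 0.04  ] [array([601.3, 360.5]), array([48.8, 48.7]), np.float64(20.9)]
black [121 247  42  38 315] [149.  266.1] [0.5992 0.3408 0.04  ] [array([600.8, 354.9]), array([59.6, 66.4]), np.float64(21.0)]
boxall [ 110  240   62   52 2949] [140.3 265.2] [0.6013 0.3574 0.04  ] [array([600.9, 357.3]), array([118.8,  97.1]), np.float64(89.0)]
side
red [300 221  13   8  76] [305.7 224.8] [0.6197 0.0382 0.092 ] [array([619.9,  38.4]), array([26.1, 26.5]), np.float64(18.9)]
red [393 227   9   6  40] [396.9 229.2] [ 0.808  -0.0184  0
[... 282 characters left out ...]
37.4]), array([  7.1, 111.7]), np.float64(2.0)]
orange [370 239  20  20  58] [379.7 248.8] [ 0.7749 -0.0128  0.04  ] [array([773.5, -11.1]), array([ 5.7, 77.4]), np.float64(15.7)]
orange [289 302  20  28  75] [298.2 315.6] [ 0.5653 -0.1789  0.04  ] [array([ 564.7, -177.8]), array([ 4.9, 80.9]), np.float64(17.6)]
pad [268 171  23  11 156] [278.8 175.9] [0.6013 0.3543 0.04  ] [array([601.7, 354.8]), array([47.5, 47.7]), np.float64(18.4)]
black [266 175  27  20 309] [279.6 185.3] [0.5967 0.3042 0.04  ] [array([594.9, 311.5]), array([100.2,  70.7]), np.float64(81.0)]
boxall [266 171  27  24 465] [279.4 182.2] [0.5982 0.3207 0.04  ] [array([599.7, 323.7]), array([ 78.6, 104.7]), np.float64(19.2)]
```

View pics/crop1.png

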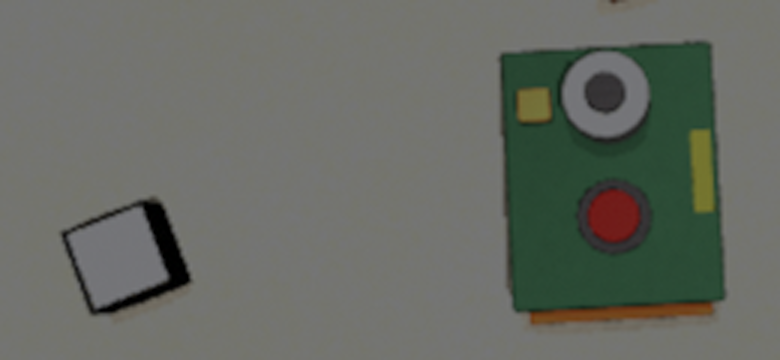

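The crop confirms the choice: the large press has its red button at crop (613,216), and the single loose box has its pad at crop (118,258). Next I measure the press yaw.

```bash
python3 - <<'E'
import pickle; from h import *
d=pickle.load(open("im0.pkl","rb"))
im=d["top"];H=hsv(im);h,s,v=[H[...,i].astype(int) for i in range(3)]
print(H[230,280],H[270,330],H[285,300])
roof=(h>45)&(h<95)&(s>80)
roof=cv2.morphologyEx(roof.astype(np.uint8),cv2.MORPH_CLOSE,np.ones((3,3)))
k,st,c=max(comps(roof,300),key=lambda q:q[1][4])
print(st,rect(im,k,.078))
# per-side line fits on contour
cs,_=cv2.findContours(k.astype(np.uint8),cv2.RETR_EXTERNAL,cv2.CHAIN_APPROX_NONE)
p=ray(im,max(cs,key=len)[:,0],.078)[:,:2]*1000
(cx,cy),_,_=cv2.minAreaRect(p.astype(np.float32))
for nm,m in (("left",(p[:,1]>cy+55)&(abs(p[:,0]-cx)<60)),("right",(p[:,1]<cy-55)&(abs(p[:,0]-cx)<60)),("front",(p[:,0]<cx-70)&(abs(p[:,1]-cy)<45)),("back",(p[:,0]>cx+70)&(abs(p[:,1]-cy)<45))):
    l=cv2.fitLine(p[m].astype(np.float32),cv2.DIST_HUBER,0,.01,.01).ravel()
    print(nm,m.sum(),l.round(3),np.degrees(np.arctan2(l[1],l[0])).round(2))
E
```

```text
[ 69 108  71] [ 70 107  74] [ 14 192 113]
[ 267  195   74   89 4349] ((644.2560424804688, 44.263427734375), (157.99032592773438, 127.1630630493164), 2.1644108295440674)
left 65 [9.99000e-01 4.00000e-02 6.38084e+02 1.06681e+02] 2.3
right 92 [ 9.99000e-01  3.70000e-02  6.43822e+02 -1.83750e+01] 2.12
front 49 [ 3.50000e-02 -9.99000e-01  5.66188e+02  4.46400e+01] -87.99
back 54 [ 4.50000e-02 -9.99000e-01  7.22264e+02  4.10050e+01] -87.4
```

Call:
drive_tool([
  [0,0,0,1,1.6,0,0],
  [0,0,-1,2,3.2,0,0],
  [0,0,-2,3,4.8,0,0],
  [0,0,-3,4,6.4,0,0],
  [0,0,-3.5,5,8,0,0],
], force=10)

```text
clock: 0.6
position: [0.3607, -0.3682, 0.2266]
ee_rot: [-3.14, -0.1, 0.0]
force: [0.0, 0.2, 0.4]
width: 0.609
gripper_force: 0.0
```

Press origin (0.644, 0.044), yaw 2.2°, size 158 x 127 (agrees with 160 x 130), button at (0.6193, 0.0433).

Call:
drive_tool([
  [0,0,0,0.65,1.03,0,0],
  [0,0,0,1.3,2.06,0,0],
  [0,0,0,1.95,3.09,0,0],
  [0,0,0,2.6,4.12,0,0],
  [0,0,-0.3,3.25,5.15,0,0],
])

```text
clock: 1.1
position: [0.4906, -0.1623, 0.2266]
ee_rot: [3.141, 0.064, -0.0]
force: [0.9, 0.1, -0.8]
width: 0.174
gripper_force: 0.0
```

Call:
drive_tool([
  [0,0,0,0.65,1.03,0,0],
  [0,0,0,1.3,2.06,0,0],
  [0,0,0,1.95,3.09,0,0],
  [0,0,0,2.6,4.12,-0.2,0],
  [0,0,0,3.2,5.1,-0.6,0],
])

```text
clock: 1.6
position: [0.6197, 0.0421, 0.2033]
ee_rot: [-3.141, -0.065, -0.003]
force: [0.4, -0.9, 0.6]
width: 0.006
gripper_force: 0.0
```

Call:
drive_tool([
  [0,0,0,0,0,0,0],
  [0,0,0,0,0,0,0],
])

```text
clock: 1.8
position: [0.6177, 0.0412, 0.2014]
ee_rot: [3.141, 0.069, -0.004]
force: [-0.8, -0.8, -0.1]
width: 0.003
gripper_force: 0.0
```

Call:
drive_tool([
  [0,0,0,0.03,0.05,-0.7,0],
  [0,0,0,0.03,0.05,-1.4,0],
  [0,0,0,0.03,0.05,-1.9,0],
  [0,0,0,0.03,0.05,-2.3,0],
  [0,0,0,0.03,0.05,-2.5,0],
])

```text
clock: 2.3
position: [0.6183, 0.0397, 0.1016]
ee_rot: [3.14, 0.061, -0.003]
force: [0.2, -0.5, 0.2]
width: 0.0
gripper_force: 0.0
```

Call:
drive_tool([
  [0,0,0,0,0,-0.05,0],
  [0,0,0,0,0,-0.1,0],
  [0,0,0,0,0,-0.15,0],
])

```text
clock: 2.6
position: [0.6199, 0.0417, 0.0977]
ee_rot: [-3.141, -0.064, -0.003]
force: [-0.5, 0.5, -0.3]
width: 0.007
gripper_force: 0.0
```

Call:
drive_tool([
  [0,0,0,0,0,-0.03,0],
  [0,0,0,0,0,-0.06,0],
  [0,0,0,0,0,-0.09,0],
  [0,0,0,0,0,-0.12,0],
])

```text
clock: 3.0
position: [0.6194, 0.0419, 0.0921]
ee_rot: [3.141, 0.065, 0.0]
force: [-1.5, -0.9, 5.1]
width: 0.007
gripper_force: 2.8
```

Call:
drive_tool([
  [0,0,0,0,0,-0.02,0],
  [0,0,0,0,0,-0.04,0],
  [0,0,0,0,0,-0.05,0],
])

```text
clock: 3.3
position: [0.6194, 0.0419, 0.0905]
ee_rot: [3.141, 0.064, 0.001]
force: [-2.0, -0.2, 6.2]
width: 0.008
gripper_force: 3.0
```

Call:
drive_tool([
  [0,0,0,0,0,-0.02,0],
  [0,0,0,0,0,-0.04,0],
])

```text
clock: 3.5
position: [0.6195, 0.042, 0.0889]
ee_rot: [-3.141, -0.064, -0.001]
force: [-1.9, -0.3, 6.6]
width: 0.004
gripper_force: 3.4
```

Call:
drive_tool([
  [0,0,0,0,0,-0.02,0],
  [0,0,0,0,0,-0.04,0],
])

```text
clock: 3.7
position: [0.6195, 0.042, 0.0874]
ee_rot: [3.141, 0.065, 0.001]
force: [-2.5, -0.3, 8.1]
width: 0.006
gripper_force: 4.2
```

```bash
cat > org.py <<'E'
from cell import arm; from h import *
im=arm.get_image("side");H=hsv(im);h,s,v=[H[...,i].astype(int) for i in range(3)]
print(arm.observe()["force"],arm.observe()["position"])
for k,st,c in comps((h>=6)&(h<14)&(s>190)&(v>100),30): print(st,ray(im,c,.04)[0].round(4),rect(im,k,.042))
E
python3 org.py
```

```text
[-2.65523312 -0.81547237  8.62358697] [0.6194686  0.04203131 0.08733963]
[370 239  21  20  59] [ 0.7751 -0.0134  0.04  ] ((772.8021240234375, -14.090938568115234), (5.716090202331543, 78.13539123535156), 15.697455406188965)
[242 255   5  15  41] [0.4777 0.0021 0.04  ] ((477.4817810058594, 0.6659965515136719), (5.735535621643066, 48.77237319946289), 2.237348794937134)
[289 302  20  28  81] [ 0.5652 -0.179   0.04  ] ((564.3486328125, -179.8287353515625), (5.714259147644043, 80.62738037109375), 17.228303909301758)
```

The tray popped out: its orange front is now at x ≈ 0.477. Lifting off and going to the box.

Call:
drive_tool([
  [0,0,0,0,0,1,0],
  [0,0,0,0,0,2,0.5],
  [0,0,0.9,-0.1,1,2.5,1],
  [0,0,1.8,-0.2,2.2,2.5,1],
  [0,0,2.7,-0.3,3.4,2.5,1],
])

```text
clock: 4.25
position: [0.6078, 0.179, 0.1879]
ee_rot: [-3.111, -0.435, -0.004]
force: [0.7, -0.0, -0.9]
width: 0.299
gripper_force: 0.0
```

Call:
drive_tool([
  [0,0,1,0,1.2,0,1],
  [0,0,1,0,2.4,0,1],
  [0,0,1,-0.1,3.6,0,1],
  [0,0,1,-0.15,4.3,0,1],
  [0,0,1,-0.15,4.3,0,1],
])

```text
clock: 4.75
position: [0.5985, 0.3565, 0.1862]
ee_rot: [-3.084, -0.58, 0.002]
force: [-0.1, 0.7, 0.9]
width: 0.736
gripper_force: 0.0
```

```bash
python3 - <<'E'
from cell import arm; from h import *
from scipy.spatial.transform import Rotation as Ro
s=arm.observe(); im=arm.get_image("wrist"); s=arm.observe()
print(s["clock"],s["position"],s["ee_rot"],s["width"])
M=np.array(im["mount"]);R=Ro.from_rotvec(s["ee_rot"]).as_matrix();T=np.eye(4);T[:3,:3]=R;T[:3,3]=s["position"]
W=np.linalg.inv(T@M); im["rvec"]=cv2.Rodrigues(W[:3,:3])[0]; im["tvec"]=W[:3,3]
H=hsv(im);h,sa,v=[H[...,i].astype(int) for i in range(3)]
cv2.imwrite("pics/w1.png",im["pixels"][:,:,::-1])
import pickle; pickle.dump(im,open("w1.pkl","wb"))
print(M.round(3))
t=arm.get_image("top"); H=hsv(t); h,sa,v=[H[...,i].astype(int) for i in range(3)]
for k,st,c in comps((h>=6)&(h<14)&(sa>170)&(v>70),30): print(st,[np.round(q,1) for q in rect(t,k,.042)])
cv2.imwrite("pics/t1.png",cv2.resize(t["pixels"][180:360,220:400,::-1],None,fx=3,fy=3))
pickle.dump(t,open("t1.pkl","wb"))
E
```

```text
4.8 [0.59987379 0.35292184 0.18619338] [-3.08736444e+00 -5.75205543e-01  1.31096482e-03] 0.7844088331484307
[[ 0.    -0.956 -0.293  0.078]
 [ 1.     0.     0.001  0.   ]
 [-0.001 -0.293  0.956 -0.158]
 [ 0.     0.     0.     1.   ]]
```

View pics/w1.png

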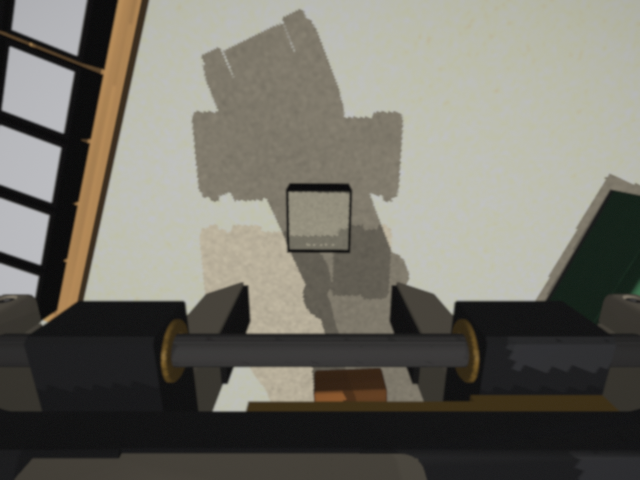

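View pics/t1.png

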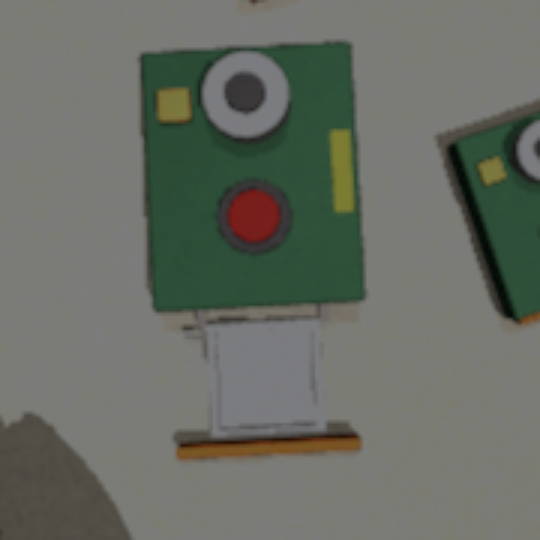

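Wrist view: the box top spans columns 287–351 and rows 192–251, square to the gripper. The top crop shows the empty tray out, with the nest around (268,375) and the orange front at (268,445). Refining both points.

```bash
python3 - <<'E'
import pickle; from h import *
w=pickle.load(open("w1.pkl","rb"));t=pickle.load(open("t1.pkl","rb"))
print("box",ray(w,[[319,221.5],[287.5,192],[351,192],[351,251],[287.5,251]],.04).round(4))
H=hsv(t);h,s,v=[H[...,i].astype(int) for i in range(3)]
m=np.zeros(h.shape,bool);m[320:340,270:350]=1
print("org",H[329,300],H[328,310])
for k,st,c in comps(m&(h<20)&(s>120),20): print(st,c,[np.round(q,1) for q in rect(t,k,.042)])
print("nestpx",ray(t,[309.3,305],.018))
m[:]=0;m[280:328,284:335]=1
for k,st,c in comps(m&(v>125),100): print(st,c,[np.round(q,1) for q in rect(t,k,.014)])
y=np.radians(2.2);o=np.array([.6443,.0443]);u=np.array([np.cos(y),np.sin(y)])
print("model nest",o+u*(-.088-.085+.046),"front",o-u*.173,"button",o-u*.025)
E
```

```text
box [[0.6027 0.354  0.04  ]
 [0.617  0.3879 0.04  ]
 [0.6362 0.3381 0.04  ]
 [0.5879 0.3181 0.04  ]
 [0.5677 0.3703 0.04  ]]
org [ 17 179 121] [ 15 187 117]
[279 325  61   8 298] [308.92281879 328.38255034] [array([477.1,  37.9]), array([  9.3, 113.2]), np.float64(2.0)]
nestpx [[0.51931145 0.03726463 0.018     ]]
[ 289  287   39   38 1081] [308.14523589 304.29879741] [array([518.4,  39.4]), array([68.6, 71.5]), np.float64(2.2)]
model nest [0.51739361 0.03942475] front [0.47142752 0.03765891] button [0.61931843 0.0433403 ]
```

Call:
drive_tool([
  [0,0,0,0.05,0.05,-0.5,1],
  [0,0,0,0.05,0.05,-1,1],
  [0,0,0,0.05,0.05,-1.6,1],
  [0,0,0,0.05,0.05,-2.2,1],
  [0,0,0,0.05,0.05,-2.6,1],
])

```text
clock: 5.35
position: [0.6036, 0.349, 0.0809]
ee_rot: [3.088, 0.564, -0.002]
force: [-0.3, 0.4, 0.1]
width: 0.999
gripper_force: 0.0
```

Call:
drive_tool([
  [0,0,0,0,0,-0.4,1],
  [0,0,0,0,0,-0.8,1],
  [0,0,0,0,0,-1.2,1],
  [0,0,0,0,0,-1.5,1],
  [0,0,0,0,0,-1.65,1],
])

```text
clock: 5.85
position: [0.6028, 0.3516, 0.0152]
ee_rot: [3.089, 0.569, -0.002]
force: [-0.5, 0.4, 0.5]
width: 1.002
gripper_force: 0.0
```

Call:
drive_tool([
  [0,0,0,0,0,0,0.9],
  [0,0,0,0,0,0,0.8],
  [0,0,0,0,0,0,0.7],
  [0,0,0,0,0,0,0.6],
  [0,0,0,0,0,0,0.5],
])

```text
clock: 6.35
position: [0.6035, 0.3526, 0.0175]
ee_rot: [-3.089, -0.569, -0.002]
force: [0.1, 1.5, 0.0]
width: 0.617
gripper_force: 0.5
```

Call:
drive_tool([
  [0,0,0,0,0,0,0.4],
  [0,0,0,0,0,0,0.4],
  [0,0,0,0,0,0,0.4],
])

```text
clock: 6.65
position: [0.6035, 0.3526, 0.0174]
ee_rot: [-3.089, -0.569, -0.001]
force: [-0.6, 1.1, 5.4]
width: 0.61
gripper_force: 10.0
```

Call:
drive_tool([
  [0,0,0,0,0,0.2,0.4],
  [0,0,0,0,0,0.8,0.4],
  [0,0,0,0,0,1.6,0.4],
  [0,0,0,0,0,2.4,0.4],
  [0,0,0,0,0,3,0.4],
])

```text
clock: 7.15
position: [0.6038, 0.3515, 0.139]
ee_rot: [3.09, 0.568, 0.002]
force: [0.4, 0.2, -0.7]
width: 0.612
gripper_force: 10.0
```

Call:
drive_tool([
  [0,0,-0.7,-0.4,-1,0,0.4],
  [0,0,-1.5,-0.8,-2,0,0.4],
  [0,0,-2.2,-1.2,-3,0,0.4],
  [0,0,-3,-1.6,-4,0,0.4],
  [0,0,-3.74,-1.9,-5,0,0.4],
])

```text
clock: 7.65
position: [0.5259, 0.1498, 0.1369]
ee_rot: [3.14, 0.054, -0.001]
force: [0.9, -1.1, -0.8]
width: 0.606
gripper_force: 10.0
```

Call:
drive_tool([
  [0,0,0,-0.1,-1,0,0.4],
  [0,0,0,-0.2,-2,0,0.4],
  [0,0,0,-0.24,-2.8,0,0.4],
  [0,0,0,-0.24,-2.83,0,0.4],
  [0,0,0,-0.24,-2.83,0,0.4],
])

```text
clock: 8.15
position: [0.5175, 0.0375, 0.1369]
ee_rot: [3.141, 0.055, -0.0]
force: [-0.5, 0.5, -0.4]
width: 0.61
gripper_force: 10.0
```

```bash
cat > w.py <<'E'
from cell import arm; from h import *
import sys,pickle
from scipy.spatial.transform import Rotation as Ro
s=arm.observe(); im=arm.get_image("wrist")
print(s["clock"],s["position"],s["ee_rot"],s["width"],s["force"])
M=np.array(im["mount"]);T=np.eye(4);T[:3,:3]=Ro.from_rotvec(s["ee_rot"]).as_matrix();T[:3,3]=s["position"]
W=np.linalg.inv(T@M); im["rvec"]=cv2.Rodrigues(W[:3,:3])[0]; im["tvec"]=W[:3,3]
cv2.imwrite(f"pics/{sys.argv[1]}.png",im["pixels"][:,:,::-1]); pickle.dump((s,im),open(sys.argv[1]+".pkl","wb"))
E
python3 w.py w2
```

```text
8.15 [0.51754802 0.03745158 0.13693525] [ 3.14067312e+00  5.49678554e-02 -2.92276635e-04] 0.6101226605303426 [-0.48865484  0.46078599 -0.3998605 ]
```

View pics/w2.png

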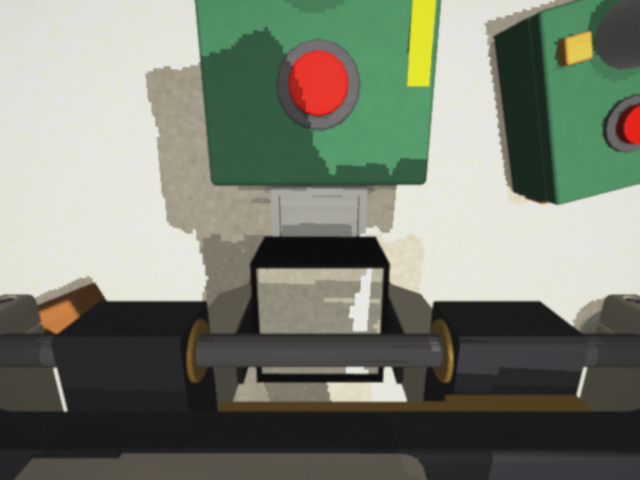

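The box hangs square in the grip: pad columns 255–387, rows ~266–380. The press button is at (318,82), the roof front edge at row 184, and the nest's rear wall at about row 190–235. Computing the offsets.

```bash
python3 - <<'E'
import pickle; from h import *
s,im=pickle.load(open("w2.pkl","rb"))
g=cv2.cvtColor(im["pixels"],cv2.COLOR_RGB2GRAY).astype(int)
for c in (300,320,335): print(c,"col",[(r,g[r,c]) for r in range(260,274,2)],[(r,g[r,c]) for r in range(366,386,2)])
print("row310",[(c,g[310,c]) for c in range(240,264,2)],[(c,g[310,c]) for c in range(376,396,2)])
H=hsv(im);h,sa,v=[H[...,i].astype(int) for i in range(3)]
k,st,c=max(comps(((h<5)|(h>174))&(sa>180),500),key=lambda q:q[1][4]*(abs(q[2][0]-318)<40))
print("button",c,ray(im,c,.092))
zt=s["position"][2]+.023
print("boxtop far/near",ray(im,[[320,267],[320,380]],zt).round(4),"L/R at row 310",ray(im,[[254,310],[387,310]],zt).round(4))
for r in range(186,240,4): print(r,g[r,320],end=" ")
print(); print("row215",[(c,g[215,c]) for c in range(260,380,4)])
print("tray y",ray(im,[[272,215],[366,215]],.018).round(4))
E
```

```text
300 col [(260, np.int64(13)), (262, np.int64(13)), (264, np.int64(19)), (266, np.int64(26)), (268, np.int64(109)), (270, np.int64(175)), (272, np.int64(182))] [(366, np.int64(85)), (368, np.int64(132)), (370, np.int64(138)), (372, np.int64(124)), (374, np.int64(52)), (376, np.int64(13)), (378, np.int64(14)), (380, np.int64(17)), (382, np.int64(71)), (384, np.int64(118))]
320 col [(260, np.int64(13)), (262, np.int64(14)), (264, np.int64(16)), (266, np.int64(25)), (268, np.int64(110)), (270, np.int64(175)), (272, np.int64(179))] [(366, np.int64(87)), (368, np.int64(135)), (370, np.int64(140)), (372, np.int64(124)), (374, np.int64(50)), (376, np.int64(13)), (378, np.int64(14)), (380, np.int64(16)), (382, np.int64(71)), (384, np.int64(118))]
335 col [(260, np.int64(13)), (262, np.int64(12)), (264, np.int64(17)), (266, np.int64(26)), (268, np.int64(112)), (270, np.int64(178)), (272, np.int64(182))] [(366, np.int64(87)), (368, np.int64(136)), (370, np.int64(141)), (372, np.int64(126)), (374, np.int64(52)), (376, np.int64(14)), (378, np.int64(14)), (380, np.int64(23)), (382, np.int64(138)),
[... 834 characters left out ...]
160)), (264, np.int64(159)), (268, np.int64(160)), (272, np.int64(163)), (276, np.int64(164)), (280, np.int64(133)), (284, np.int64(165)), (288, np.int64(166)), (292, np.int64(166)), (296, np.int64(166)), (300, np.int64(166)), (304, np.int64(166)), (308, np.int64(167)), (312, np.int64(168)), (316, np.int64(168)), (320, np.int64(167)), (324, np.int64(167)), (328, np.int64(168)), (332, np.int64(168)), (336, np.int64(167)), (340, np.int64(166)), (344, np.int64(166)), (348, np.int64(166)), (352, np.int64(166)), (356, np.int64(159)), (360, np.int64(161)), (364, np.int64(164)), (368, np.int64(155)), (372, np.int64(153)), (376, np.int64(155))]
tray y [[0.5316 0.074  0.018 ]
 [0.5342 0.0008 0.018 ]]
```

Call:
drive_tool([
  [0,0,0.04,0,0.03,-0.6,0.4],
  [0,0,0.04,0,0.03,-1.3,0.4],
  [0,0,0.04,0,0.03,-1.9,0.4],
  [0,0,0.04,0,0.03,-2.3,0.4],
  [0,0,0.04,0,0.03,-2.3,0.4],
])

```text
clock: 8.7
position: [0.5161, 0.0413, 0.0428]
ee_rot: [-3.141, -0.069, 0.006]
force: [-0.7, -0.4, -0.8]
width: 0.613
gripper_force: 10.0
```

```bash
python3 w.py w3; python3 - <<'E'
from cell import arm; import cv2
i=arm.get_image("side")["pixels"][190:310,190:370,::-1]; w=cv2.imread("pics/w3.png")[130:400,180:460]
cv2.imwrite("pics/c3.png",cv2.hconcat([cv2.resize(i,(405,270)),w]))
E
```

```text
8.7 [0.51614164 0.04133743 0.04282871] [-3.14072059 -0.06850255  0.00631856] 0.6125663536749434 [-0.68585432 -0.39355539 -0.83463962]
```

View pics/c3.png

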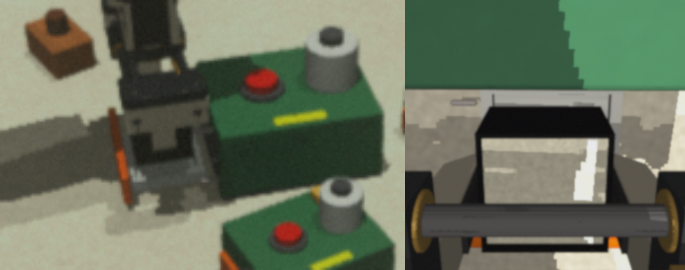

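The side view shows the box hanging over the nest, behind the orange front. In the wrist crop the tray's rear shows between columns ~495 and 603, so I'm reading its edges exactly.

```bash
python3 - <<'E'
import pickle; from h import *
s,im=pickle.load(open("w3.pkl","rb"))
g=cv2.cvtColor(im["pixels"],cv2.COLOR_RGB2GRAY).astype(int)
for r in (224,228,232): print(r,[(c,int(g[r,c])) for c in range(250,300,2)],[(c,int(g[r,c])) for c in range(350,400,2)])
print("box",[(c,int(g[245,c])) for c in range(240,275,2)],[(c,int(g[245,c])) for c in range(370,400,2)])
print("roof edge",ray(im,[[250,219],[400,219]],.078))
cv2.imwrite("pics/c4.png",cv2.resize(im["pixels"][205:260,240:400,::-1],None,fx=5,fy=5,interpolation=cv2.INTER_CUBIC))
E
```

```text
224 [(250, 158), (252, 158), (254, 159), (256, 162), (258, 163), (260, 162), (262, 163), (264, 163), (266, 151), (268, 122), (270, 156), (272, 163), (274, 162), (276, 162), (278, 163), (280, 163), (282, 163), (284, 163), (286, 163), (288, 163), (290, 163), (292, 163), (294, 164), (296, 164), (298, 164)] [(350, 152), (352, 152), (354, 152), (356, 152), (358, 152), (360, 160), (362, 164), (364, 163), (366, 162), (368, 163), (370, 162), (372, 162), (374, 162), (376, 162), (378, 162), (380, 162), (382, 157), (384, 131), (386, 141), (388, 161), (390, 163), (392, 162), (394, 161), (396, 161), (398, 153)]
228 [(250, 123), (252, 126), (254, 132), (256, 156), (258, 163), (260, 163), (262, 162), (264, 163), (266, 147), (268, 103), (270, 153), (272, 163), (274, 164), (276, 163), (278, 163), (280, 164), (282, 163), (284, 163), (286, 164), (288, 164), (290, 164), (292, 165), (294, 164), (296, 165), (298, 164)] [(350, 163), (352, 163), (354, 163), (356, 162), (358, 161), (360, 161), (362, 162), (364, 162), (366, 161), (368, 161), (370, 161), (372, 161), (374, 160), (376, 160), (378, 160), (380, 15
[... 485 characters left out ...]
), (362, 157), (364, 157), (366, 157), (368, 158), (370, 165), (372, 167), (374, 168), (376, 167), (378, 168), (380, 167), (382, 152), (384, 90), (386, 139), (388, 162), (390, 162), (392, 163), (394, 163), (396, 162), (398, 157)]
box [(240, 149), (242, 156), (244, 157), (246, 155), (248, 152), (250, 151), (252, 153), (254, 157), (256, 160), (258, 143), (260, 71), (262, 16), (264, 12), (266, 13), (268, 16), (270, 13), (272, 14), (274, 13)] [(370, 15), (372, 11), (374, 14), (376, 11), (378, 29), (380, 109), (382, 120), (384, 98), (386, 152), (388, 161), (390, 162), (392, 161), (394, 161), (396, 155), (398, 148)]
roof edge [[0.564361   0.06670446 0.078     ]
 [0.56663202 0.01489747 0.078     ]]
```

View pics/c4.png

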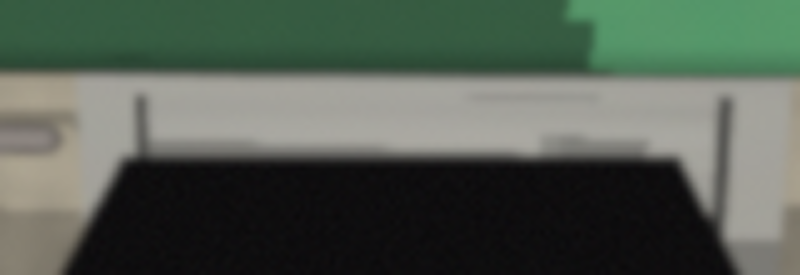

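Call:
drive_tool([
  [0,0,0,0.02,-0.03,0,0.4],
  [0,0,0,0.03,-0.07,0,0.4],
  [0,0,0,0.03,-0.07,0,0.4],
  [0,0,0,0.03,-0.07,0,0.4],
])

```text
clock: 9.2
position: [0.5192, 0.037, 0.0452]
ee_rot: [3.141, 0.064, 0.001]
force: [-0.4, -0.0, -2.1]
width: 0.61
gripper_force: 10.0
```

```bash
python3 w.py w5;  python3 - <<'E'
import pickle; from h import *
s,im=pickle.load(open("w5.pkl","rb"))
g=cv2.cvtColor(im["pixels"],cv2.COLOR_RGB2GRAY).astype(int)
for r in (230,):
  d=[c for c in range(245,410) if g[r,c]<135 and g[r,c]<=min(g[r,c-3:c+4])]; print(r,d)
print([(r,int(g[r,320])) for r in range(214,250,2)])
for r in (238,240,242,245): 
  b=[c for c in range(240,400) if g[r,c]<40]; print(r,b[:1],b[-1:])
print("roof",[(r,im["pixels"][r,260].tolist()) for r in range(212,224,2)])
E
```

```text
9.2 [0.51920791 0.03699218 0.0452164 ] [3.14091840e+00 6.40907992e-02 1.27209028e-03] 0.609705743095122 [-0.44353521 -0.0273455  -2.05065853]
230 [260, 375]
[(214, 77), (216, 78), (218, 77), (220, 74), (222, 68), (224, 70), (226, 145), (228, 156), (230, 160), (232, 135), (234, 123), (236, 76), (238, 16), (240, 13), (242, 13), (244, 14), (246, 13), (248, 14)]
238 [265] [374]
240 [263] [375]
242 [262] [376]
245 [261] [378]
roof [(212, [54, 91, 65]), (214, [54, 92, 65]), (216, [54, 91, 65]), (218, [53, 92, 64]), (220, [52, 88, 63]), (222, [47, 79, 58])]
```

```bash
 python3 - <<'E'
import pickle; from h import *
s,im=pickle.load(open("w5.pkl","rb"))
print("roof",ray(im,[320,225],.078),"boxrear",ray(im,[320,237],s["position"][2]-.0174),"box rear top/near top",ray(im,[[320,265],[320,381]],s["position"][2]+.0226))
E
```

```text
roof [[0.56551005 0.03792529 0.078     ]] boxrear [[0.54645099 0.03702621 0.0278164 ]] box rear top/near top [[0.54654103 0.03711531 0.0678164 ]
 [0.49203882 0.03485052 0.0678164 ]]
```

Call:
drive_tool([
  [0,0,0,0,0.03,0,0.4],
  [0,0,0,0,0.03,0,0.4],
  [0,0,0,0,0.03,-0.05,0.4],
])

```text
clock: 9.55
position: [0.519, 0.0384, 0.0428]
ee_rot: [-3.141, -0.065, -0.001]
force: [0.6, -0.2, -0.6]
width: 0.61
gripper_force: 10.0
```

The gap from the roof edge to the box's rear is 19 mm, exactly as the geometry says it must be. Lowering.

Call:
drive_tool([
  [0,0,0,0,0,-0.08,0.4],
  [0,0,0,0,0,-0.16,0.4],
  [0,0,0,0,0,-0.22,0.4],
  [0,0,0,0,0,-0.27,0.4],
  [0,0,0,0,0,-0.3,0.4],
])

```text
clock: 10.05
position: [0.5188, 0.0382, 0.0304]
ee_rot: [3.141, 0.064, -0.001]
force: [0.4, -0.3, -0.5]
width: 0.605
gripper_force: 10.0
```

Call:
drive_tool([
  [0,0,0,0,0,-0.02,0.4],
  [0,0,0,0,0,-0.04,0.4],
  [0,0,0,0,0,-0.05,0.4],
  [0,0,0,0,0,-0.05,0.4],
])

```text
clock: 10.45
position: [0.5189, 0.0383, 0.0287]
ee_rot: [3.141, 0.064, -0.0]
force: [0.3, -0.6, -1.1]
width: 0.609
gripper_force: 10.0
```

Call:
drive_tool([
  [0,0,0,0,0,-0.02,0.4],
  [0,0,0,0,0,-0.03,0.4],
])

```text
clock: 10.65
position: [0.5189, 0.0383, 0.0275]
ee_rot: [3.141, 0.064, 0.0]
force: [0.8, 0.0, -0.9]
width: 0.613
gripper_force: 10.0
```

Call:
drive_tool([
  [0,0,0,0,0,-0.02,0.4],
  [0,0,0,0,0,-0.03,0.4],
])

```text
clock: 10.85
position: [0.5196, 0.0383, 0.0272]
ee_rot: [3.141, 0.064, 0.002]
force: [-2.7, -1.5, 15.8]
width: 0.61
gripper_force: 10.0
```

Contact at exactly the expected floor height. Easing off, then opening slowly.

Call:
drive_tool([
  [0,0,0,0,0,0.02,0.4],
  [0,0,0,0,0,0.02,0.5],
  [0,0,0,0,0,0.02,0.65],
  [0,0,0,0,0,0.02,0.75],
  [0,0,0,0,0,0.02,0.85],
])

```text
clock: 11.35
position: [0.5189, 0.0383, 0.027]
ee_rot: [3.141, 0.065, -0.0]
force: [-0.1, -0.3, 0.6]
width: 0.775
gripper_force: 0.0
```

Call:
drive_tool([
  [0,0,0,0,0,0,0.9],
  [0,0,0,0,0,0,0.9],
  [0,0,0,0,0,0.3,0.9],
  [0,0,0,0,0,0.8,0.9],
  [0,0,0,0,0,1.5,0.9],
])

```text
clock: 11.85
position: [0.5181, 0.0383, 0.0877]
ee_rot: [3.141, 0.065, -0.003]
force: [0.2, -0.1, -0.0]
width: 0.903
gripper_force: 0.0
```

Call:
drive_tool([
  [0,0,0,-0.3,0,0.8,0.9],
  [0,0,0,-1,0,1,0.5],
  [0,0,0,-2,-0.05,1,0],
  [0,0,0,-2.5,-0.08,1,0],
  [0,0,0,-2.5,-0.08,1,0],
])

```text
clock: 12.35
position: [0.416, 0.0347, 0.1279]
ee_rot: [3.14, 0.065, -0.002]
force: [0.7, 0.4, 0.2]
width: 0.601
gripper_force: 0.0
```

```bash
python3 org.py; python3 - <<'E'
from cell import arm; import cv2
i=arm.get_image("side")["pixels"][190:310,190:370,::-1]; t=arm.get_image("top")["pixels"][270:350,260:360,::-1]
cv2.imwrite("pics/c6.png",cv2.hconcat([cv2.resize(i,(405,270)),cv2.resize(t,(338,270))]))
E
```

```text
[ 0.85109983  0.06764299 -0.05339048] [0.41821602 0.03495247 0.12809057]
[370 239  20  20  58] [ 0.7748 -0.0117  0.04  ] ((774.53564453125, -13.086475372314453), (5.93428373336792, 77.14463806152344), 15.839264869689941)
[289 302  20  28  84] [ 0.565  -0.1787  0.04  ] ((564.2239990234375, -179.87042236328125), (5.773447036743164, 80.62506103515625), 17.390600204467773)
```

View pics/c6.png

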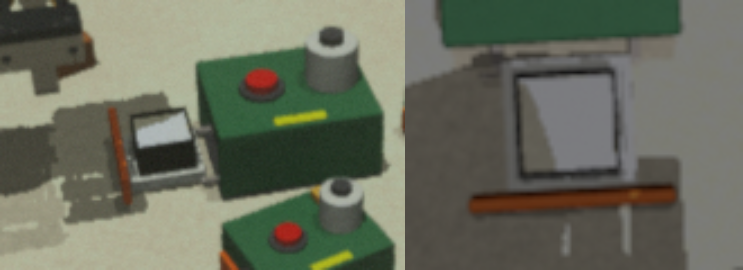

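The box sits upright and square inside the nest (top crop around (565,120)), with the orange front clear. Going down in front of the panel, fingers shut.

Call:
drive_tool([
  [0,0,0,0,0.05,-0.6,0],
  [0,0,0,0,0.05,-1.3,0],
  [0,0,0,0,0.05,-2,0],
  [0,0,0,0,0.05,-2.5,0],
  [0,0,0,0,0.05,-2.6,0],
])

```text
clock: 13.0
position: [0.4187, 0.0371, 0.0213]
ee_rot: [3.141, 0.065, -0.005]
force: [-0.9, -1.1, -0.4]
width: 0.038
gripper_force: 0.0
```

Call:
drive_tool([
  [0,0,0,0.2,0,0,0],
  [0,0,0,0.4,0,0,0],
  [0,0,0,0.6,0,0,0],
  [0,0,0,0.7,0,0,0],
  [0,0,0,0.8,0,0,0],
])

```text
clock: 13.5
position: [0.4518, 0.0371, 0.0237]
ee_rot: [-3.141, -0.064, -0.002]
force: [0.5, 0.4, 0.5]
width: 0.002
gripper_force: 0.0
```

Call:
drive_tool([
  [0,0,0,0.05,0,0,0],
  [0,0,0,0.1,0,0,0],
  [0,0,0,0.15,0,0,0],
  [0,0,0,0.2,0.01,0,0],
  [0,0,0,0.25,0.01,0,0],
])

```text
clock: 14.0
position: [0.4609, 0.0376, 0.0231]
ee_rot: [3.141, 0.065, -0.0]
force: [0.5, -0.6, 0.1]
width: 0.007
gripper_force: 0.0
```

Call:
drive_tool([
  [0,0,0,0.07,0,0,0],
  [0,0,0,0.14,0,0,0],
  [0,0,0,0.21,0.01,0,0],
  [0,0,0,0.28,0.01,0,0],
  [0,0,0,0.35,0.01,0,0],
])

```text
clock: 14.5
position: [0.4749, 0.0379, 0.023]
ee_rot: [3.141, 0.065, -0.001]
force: [-2.3, 1.4, -0.1]
width: 0.005
gripper_force: 1.4
```

Call:
drive_tool([
  [0,0,0,0.1,0,0,0],
  [0,0,0,0.2,0.01,0,0],
  [0,0,0,0.3,0.01,0,0],
  [0,0,0,0.4,0.02,0,0],
  [0,0,0,0.5,0.02,0,0],
])

```text
clock: 15.0
position: [0.4951, 0.0387, 0.0231]
ee_rot: [3.141, 0.065, -0.001]
force: [-2.9, 1.7, -2.2]
width: 0.006
gripper_force: 1.7
```

Call:
drive_tool([
  [0,0,0,0.1,0,0,0],
  [0,0,0,0.2,0.01,0,0],
  [0,0,0,0.3,0.01,0,0],
  [0,0,0,0.4,0.02,0,0],
  [0,0,0,0.5,0.02,0,0],
])

```text
clock: 15.5
position: [0.5151, 0.0395, 0.0231]
ee_rot: [3.141, 0.064, -0.001]
force: [-4.6, 1.5, -2.1]
width: 0.007
gripper_force: 1.9
```

Call:
drive_tool([
  [0,0,0,0.1,0,0,0],
  [0,0,0,0.2,0.01,0,0],
  [0,0,0,0.28,0.01,0,0],
  [0,0,0,0.34,0.01,0,0],
  [0,0,0,0.4,0.02,0,0],
])

```text
clock: 16.0
position: [0.531, 0.0401, 0.0231]
ee_rot: [3.141, 0.064, -0.0]
force: [-3.5, 0.1, -1.1]
width: 0.007
gripper_force: 2.1
```

Call:
drive_tool([
  [0,0,0,0.04,0,0,0],
  [0,0,0,0.08,0,0,0],
  [0,0,0,0.12,0,0,0],
  [0,0,0,0.15,0,0,0],
])

```text
clock: 16.4
position: [0.537, 0.0403, 0.0231]
ee_rot: [3.141, 0.065, -0.0]
force: [-4.4, 1.6, -1.8]
width: 0.008
gripper_force: 2.1
```

Call:
drive_tool([
  [0,0,0,0.02,0,0,0],
  [0,0,0,0.04,0,0,0],
  [0,0,0,0.05,0,0,0],
])

```text
clock: 16.7
position: [0.5384, 0.0404, 0.0231]
ee_rot: [3.141, 0.065, -0.002]
force: [-6.0, 2.4, 1.1]
width: 0.006
gripper_force: 3.4
```

```bash
python3 org.py
```

```text
[-6.05234452  1.04525591 -0.16159791] [0.53831888 0.04037079 0.02309684]
[370 238  20  22  61] [ 0.7748 -0.0124  0.04  ] ((773.5885620117188, -13.680065155029297), (5.82530403137207, 82.31997680664062), 14.201600074768066)
[289 302  20  28  79] [ 0.5652 -0.1783  0.04  ] ((564.8125610351562, -179.68911743164062), (5.082632541656494, 80.61681365966797), 17.781465530395508)
```

Call:
drive_tool([
  [0,0,0,0.02,0,0,0],
  [0,0,0,0.04,0,0,0],
  [0,0,0,0.05,0,0,0],
])

```text
clock: 17.05
position: [0.5393, 0.0404, 0.0231]
ee_rot: [3.141, 0.065, -0.004]
force: [-10.1, 0.8, 3.1]
width: 0.002
gripper_force: 4.9
```

Call:
drive_tool([
  [0,0,0,0.02,0,0,0],
  [0,0,0,0.04,0,0,0],
])

```text
clock: 17.25
position: [0.5405, 0.0404, 0.023]
ee_rot: [3.141, 0.065, -0.006]
force: [-11.1, 1.1, 5.6]
width: 0.01
gripper_force: 5.9
```

Call:
drive_tool([
  [0,0,0,0.02,0,0,0],
  [0,0,0,0.02,0,0,0],
])

```text
clock: 17.45
position: [0.5414, 0.0405, 0.0231]
ee_rot: [3.141, 0.065, -0.005]
force: [-11.3, 1.4, 3.6]
width: 0.007
gripper_force: 5.1
```

Call:
drive_tool([
  [0,0,0,0.02,0,0,0],
  [0,0,0,0.02,0,0,0],
])

```text
clock: 17.65
position: [0.5419, 0.0404, 0.023]
ee_rot: [3.141, 0.065, -0.006]
force: [-11.7, 1.6, 6.3]
width: 0.007
gripper_force: 5.8
```

Call:
drive_tool([
  [0,0,0,0.02,0,0,0],
  [0,0,0,0.02,0,0,0],
])

```text
clock: 17.85
position: [0.5426, 0.0405, 0.023]
ee_rot: [3.141, 0.065, -0.006]
force: [-11.5, 1.4, 4.7]
width: 0.004
gripper_force: 5.8
```

Call:
drive_tool([
  [0,0,0,0.02,0,0,0],
  [0,0,0,0.02,0,0,0],
])

```text
clock: 18.05
position: [0.5431, 0.0405, 0.023]
ee_rot: [3.14, 0.065, -0.007]
force: [-12.9, 1.5, 6.9]
width: 0.008
gripper_force: 6.4
```

Call:
drive_tool([
  [0,0,0,0.02,0,0,0],
  [0,0,0,0.02,0,0,0],
])

```text
clock: 18.25
position: [0.5461, 0.0405, 0.0232]
ee_rot: [-3.141, -0.065, 0.001]
force: [-3.6, 1.3, -2.2]
width: 0.005
gripper_force: 2.1
```

Call:
drive_tool([
  [0,0,0,0.02,0,0,0],
  [0,0,0,0.02,0,0,0],
])

```text
clock: 18.45
position: [0.5472, 0.0405, 0.0232]
ee_rot: [-3.141, -0.065, 0.0]
force: [-6.1, 2.5, -1.0]
width: 0.006
gripper_force: 2.6
```

That was the click: the finger jumped 3 mm and the force dropped from 13 N to under 4 N. Backing off and checking.

Call:
drive_tool([
  [0,0,0,-0.1,0,0,0],
  [0,0,0,-0.4,0,0,0],
  [0,0,0,-1,0,0,0],
  [0,0,0,-1.8,0,0.3,0],
  [0,0,0,-2.5,0,1,0],
])

```text
clock: 18.95
position: [0.4449, 0.0398, 0.0624]
ee_rot: [3.14, 0.064, -0.003]
force: [-0.0, 0.2, 0.8]
width: 0.004
gripper_force: 0.0
```

Call:
drive_tool([
  [0,0,0,-0.2,0,1,0],
  [0,0,0,-0.5,0,2,0],
  [0,0,0,-1,0,2.5,0],
  [0,0,0,-1,0,2.5,0],
  [0,0,0,-1,0,2.5,0],
])

```text
clock: 19.45
position: [0.4079, 0.04, 0.1637]
ee_rot: [3.141, 0.064, 0.005]
force: [0.5, -0.2, 0.5]
width: 0.007
gripper_force: 0.0
```

```bash
python3 org.py; python3 - <<'E'
from cell import arm; import cv2
i=arm.get_image("side")["pixels"][100:420,190:450,::-1]; t=arm.get_image("top")["pixels"][80:400,90:560,::-1]
cv2.imwrite("pics/c7.png",cv2.hconcat([i,t]))
E
```

```text
[-0.25436746  0.05762685  0.4693082 ] [0.40776872 0.04004881 0.16297382]
[276 233  11  34  98] [0.5608 0.0312 0.04  ] ((560.4432373046875, 29.92697525024414), (8.2770357131958, 121.23273468017578), 2.2904298305511475)
[370 239  20  20  58] [ 0.7749 -0.0127  0.04  ] ((773.51123046875, -13.376091003417969), (5.664168834686279, 77.12044525146484), 14.331767082214355)
[289 302  20  28  78] [ 0.5655 -0.1797  0.04  ] ((564.8125610351562, -179.68911743164062), (5.082632541656494, 80.61681365966797), 17.781465530395508)
```

View pics/c7.png

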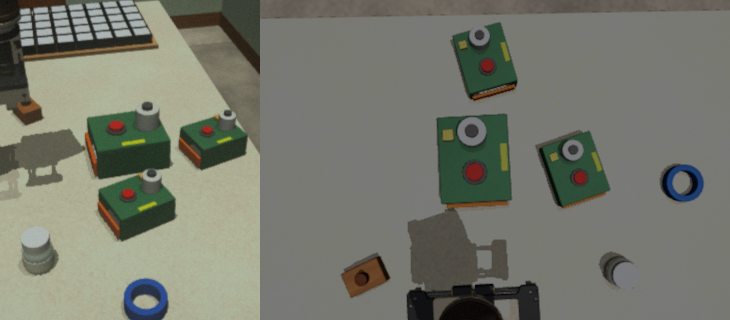

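The tray stays shut: its orange front is back at x ≈ 0.561, the same as at the start. The jar, tape, block and small presses look where they were, and the robot is touching nothing.

```bash
python3 -c "
from cell import arm
print(arm.sign_off())"
```

```text
the job is handed in; nothing more can be done
None
```

The job is done and handed in: I pressed the button, set the loose box upright in the nest, and pushed the tray home until it clicked (highest reading on the machine about 16 N, as the box was set down); it stayed shut with the robot clear.

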